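# Show the slide's frosted end to the label reader

## Task

Three counting-chamber slides lie on the drying stand; the corner notch marks each slide's frosted label end, and only one lies label up: seen from above with its notched end away from you, its notch is at the right-hand corner (at the left-hand corner on the other two). Pick that one up with the fingers on its clear part, not on the frosted end, and carry it to the label reader without knocking the reader or disturbing the other slides and bottles. Finish while still holding it there, still, level and label up, with the frosted end pointing towards the reader's column and the middle of the frosted end about 60 mm above the centre of the round pad, nothing but the gripper carrying it.

Things in the scene. Friction and masses are not known exactly. Their poses are not given: they have to be found in the camera images.
- slide_a_centre (a point): centre (half-way up) of one of three counting-chamber slides: pale glass-like plates 76 mm long (own x), 30 mm wide (own y), 5 mm thick (own z, which points up at the start whichever face is up), about 30 g. It lies flat on a post, free to any yaw. Its frosted end may lie towards own +x or own -x: the notch tells. The last 20 mm at the frosted end are the frosted label area, the rest is clear.
- slide_a_notch (a point): the middle of the 10 x 10 mm square notch cut from one corner of the frosted end of that slide, half-way up: 33 mm from the slide's centre along its length towards the frosted end, and 10 mm to one side. Seen from above with the notched end pointing away from you, the slide lies label up if the notch is at the right-hand corner, label down if at the left-hand corner.
- slide_a_frost (a point): the centre of that slide's frosted label area, half-way up, on its centre line, 28 mm from the slide's centre towards the notched end.
- slide_b_centre (a point): centre (half-way up) of one of three counting-chamber slides: pale glass-like plates 76 mm long (own x), 30 mm wide (own y), 5 mm thick (own z, which points up at the start whichever face is up), about 30 g. It lies flat on a post, free to any yaw. Its frosted end may lie towards own +x or own -x: the notch tells. The last 20 mm at the frosted end are the frosted label area, the rest is clear.
- slide_b_notch (a point): the middle of the 10 x 10 mm square notch cut from one corner of the frosted end of that slide, half-way up: 33 mm from the slide's centre along its length towards the frosted end, and 10 mm to one side. Seen from above with the notched end pointing away from you, the slide lies label up if the notch is at the right-hand corner, label down if at the left-hand corner.
- slide_b_frost (a point): the centre of that slide's frosted label area, half-way up, on its centre line, 28 mm from the slide's centre towards the notched end.
- slide_c_centre (a point): centre (half-way up) of one of three counting-chamber slides: pale glass-like plates 76 mm long (own x), 30 mm wide (own y), 5 mm thick (own z, which points up at the start whichever face is up), about 30 g. It lies flat on a post, free to any yaw. Its frosted end may lie towards own +x or own -x: the notch tells. The last 20 mm at the frosted end are the frosted label area, the rest is clear.
- slide_c_notch (a point): the middle of the 10 x 10 mm square notch cut from one corner of the frosted end of that slide, half-way up: 33 mm from the slide's centre along its length towards the frosted end, and 10 mm to one side. Seen from above with the notched end pointing away from you, the slide lies label up if the notch is at the right-hand corner, label down if at the left-hand corner.
- slide_c_frost (a point): the centre of that slide's frosted label area, half-way up, on its centre line, 28 mm from the slide's centre towards the notched end.
- stand_mid (a point): drying stand, fixed: a dark steel plate 100 mm (own x) x 310 mm (own y) and 12 mm thick on the bench with three black round posts 22 mm in diameter, in a row 110 mm apart along own y, a slide across each. This point: the centre of the middle post's flat top, 40 mm above the bench; z up.
- pad (a point): label reader, fixed: the centre (small white dot) of the top of its round black reading pad, 80 mm in diameter, top face 24 mm above the bench. Own x points horizontally from the pad to the reader's column, z up. The column (28 x 60 mm, face 94 mm from the dot along x) carries a head that overhangs to 70 mm from the dot, from 130 mm to 195 mm above the bench; the white foot under it all is 100 mm wide and reaches 52 mm from the dot on the near side.
- stain_bottle: bystander: amber bottle, 44 mm across, 85 mm tall, loose; origin at the centre of its underside.
- dropper_bottle: bystander: white bottle with black cap, 36 mm across, 75 mm tall, loose; origin at the centre of its underside.

How it is judged:
By the outcome, as a careful person would: the job done as asked, in the order asked, and still so for the second after the job is handed in, while the arm keeps its last pose, push and grip.
It also fails if it takes over 38 s, if anything falls off the work surface, if the arm or the gripper's body presses on something with over 40 N, if the wrist force passes 120 N, or if a joint passes its speed limit or range.

## Robot

A 6-joint arm with a two-finger parallel gripper is mounted at the origin on the work surface. World frame = base frame: x ahead of the robot, y to its left, z up, the work surface at z = 0. Lengths are in mm, angles in rad, forces in N, time in s.
With the tool pointing down it reaches from about 275 to 775 mm from the base axis. Payload 14.6 kg.
Tool frame: the origin (TCP) lies midway between the tips of the shut fingers; the grasp point (between the pads) lies 19 mm behind it; x points along the fingers, z is the direction in which the jaws open and shut, and the axes are right-handed (so a half turn about x gives the same grasp; the last joint's range is limited). The gripper opens to 85 mm and grips with 20 to 120 N. Pads are 22 mm wide; open, the fingers measure 114 mm over their backs; the gripper's body (76 mm by 85 mm) begins 54 mm behind the grasp point. The pads swing forward as they close: fully open they stand 13 mm farther back than shut.
Start: joints at [-1.372, 0.263, -0.048, 1.259, 0, 1.415], TCP at [181.888, -492.488, 205.178] pointing down, gripper open.
Joint ranges: [-2.65, 2.65], [-0.89, 1.7], [-1.18, 1.37], [-2.13, 2.11], [-1.35, 1.29], [-3.14, 3.14]. Speed limits (rad/s): [1.89, 1.89, 2.57, 2.79, 3.14, 3.14].

## Interface

Orientations are given as a unit quaternion [x, y, z, w].
In Python, from station import read_state, optics, workorder, boxes_of gives the robot as it stands.
- The arm moves only by the shell command python3 -m handwheel 'ROWS' [FORCE]. ROWS is a JSON object of lists of equal length, an entry for each row: "gripper": the finger opening in mm, from 0 to 85.4; "dp": the shift along the world's x, y, z in units of 50 mm (1.0 is 50 mm), a list of three; "delta_rot": the turn, a rotation vector about the world's x, y, z in units of 10 degrees (1.0 is 10 degrees), a list of three. A call has 1 to 20 rows; each row shifts and turns the pose as measured when the row begins; what a row does not reach is not made up. A row lasts 1/8 s, in which the tool goes at most 62.5 mm and 10.7 degrees, less where a joint would pass 70% of its speed; a pose out of reach is approached as far as the arm can. A call is refused whole if a number of a shift passes 1 or a number of a turn 1, either way. A call with a gripper value outside its range is refused whole. The fingers move at their own pace and stop on an object; FORCE is the grip in N (left out, the last holds). Time passes only in rows, so rows that do not move let the fingers close. It gives the time, the measured TCP pose, the force and the opening at its end, in the units of the state.
- read_state(): the state, without advancing time (a new reading comes with each control period).
- optics.grab_frame(name): name is "scene" or "top" or "wrist"; returns the picture (400x640x3 uint8, blue, green, red); there is no depth.
- optics.camera_model(name): a dict with "K" (3x3 intrinsics, pixels), "cam_to_world" (4x4, takes a point from camera to world coordinates); the wrist camera has in their place "hand_eye" (4x4, takes a point from camera to tool coordinates, whose origin is the TCP and whose axes are the tool frame's). Camera axes: x right, y down, z forward; pixel columns grow to the right and rows downward; lengths in mm; the calibration is good to about 2 mm. The wrist camera is an equidistant fisheye: a pixel r from the principal point sees the ray r / f radians off the axis. A picture is of the moment at which its call begins: read the wrist's pose just before it. camera_model takes no time and is no camera call.
- workorder.hand_in(): hands the job in, once; it reports no verdict.
Trained networks look in the newest picture that a camera, given by its name, has taken for a name from the list of things; names that differ only in an ending like _2 or _b are one class to them, and where a whole thing is asked for, a point or a joint stands for the part that bears it (a point fixed in the world has none). Each returns a list of dicts, best first, with "p" (0 to 1); they miss things now and then, are a little off and sometimes report something else, mostly with a low value. They report only what shows in the picture. A call takes as long as a camera call.
- boxes_of(query, camera): "uv" ([column, row] in pixels, amid what is visible of it).
The state is a dict: "time": time; "joint_positions": joint angles; "joint_velocities": joint speeds; "effort": joint torques, N m; "eef_pos": TCP position; "tool_rot": TCP orientation; "wrist_force": force on the tool from outside, world axes, zero at the start; "torque": the same for the moment, N m; "width": finger opening in mm.
Only numpy, scipy, OpenCV 4.12 (cv2) and the standard library are available. Lean on these libraries where they do the work, as an engineer would, in place of code of your own. Each camera call takes 0.05 s, during which the arm holds its last target. There are 200 camera calls.

## Working session

There is one attempt and no reset: what is moved stays moved. The work goes in short steps, Python scripts to look and compute and a shell command to move; the robot and the scene stay as the last step left them, time stands still between calls to the robot, and variables do not carry over. Pictures are saved under pics/ and viewed, about 8 in all and at most 12, crops included, and the job is handed in when it is done.

```bash
mkdir -p pics
cat > h.py <<'E'
import numpy as np,cv2
from station import read_state, optics, workorder, boxes_of
from scipy.spatial.transform import Rotation as R
def cam(n):
    m=optics.camera_model(n);return np.array(m["K"]),np.array(m.get("cam_to_world",m.get("hand_eye")))
def ray(n,uv,st=None):
    K,T=cam(n);x=(uv[0]-K[0,2])/K[0,0];y=(uv[1]-K[1,2])/K[1,1]
    if n=="wrist":
        r=np.hypot(x,y);d=np.array([x/r*np.sin(r),y/r*np.sin(r),np.cos(r)]) if r>0 else np.array([0,0,1.])
        W=np.eye(4);W[:3,:3]=R.from_quat(st["tool_rot"]).as_matrix();W[:3,3]=st["eef_pos"];T=W@T
    else: d=np.array([x,y,1.])
    return T[:3,3],T[:3,:3]@d
def onz(n,uv,z,st=None):
    o,d=ray(n,uv,st);return o+d*(z-o[2])/d[2]
def proj(n,p,st=None):
    K,T=cam(n)
    if n=="wrist":
        W=np.eye(4);W[:3,:3]=R.from_quat(st["tool_rot"]).as_matrix();W[:3,3]=st["eef_pos"];T=W@T
    c=T[:3,:3].T@(np.array(p)-T[:3,3])
    if n=="wrist":
        r=np.hypot(*c[:2]);t=np.arctan2(r,c[2]);c=np.array([c[0]/r*t,c[1]/r*t,1])
    return (K@(c/c[2]))[:2]
E
python3 - <<'E'
from h import *
s=read_state();print(s)
for n in("top","scene","wrist"):
    print(n,*[a.round(2).tolist() for a in cam(n)])
    cv2.imwrite(f"pics/{n}0.png",optics.grab_frame(n))
for q in("slide_a_centre","slide_a_notch","slide_a_frost","stand_mid","pad","stain_bottle","dropper_bottle"):
    for b in boxes_of(q,"top")[:4]: print(q,np.round(b["uv"],1),round(b["p"],2),onz("top",b["uv"],42.5 if "slide" in q else 24 if q=="pad" else 40).round(0))
E
```

```text
{'time': 0.0, 'joint_positions': array([-1.37234861e+00,  2.63523896e-01, -4.89470354e-02,  1.25939197e+00,
        3.22508364e-05,  1.41550248e+00]), 'joint_velocities': array([-0.00110301, -0.00064324,  0.00143989, -0.00059157,  0.00066991,
       -0.00047738]), 'effort': array([-8.38361721e-04, -6.37618303e+01,  3.84569299e+01,  1.35138561e-02,
       -3.03156112e-04,  8.98151740e-07]), 'eef_pos': array([ 181.81262838, -492.19067473,  204.72090083]), 'tool_rot': array([ 0.40449354,  0.58043893, -0.40395541,  0.57991004]), 'wrist_force': array([-0.76833985, -0.39751954, -0.19554251]), 'torque': array([-0.01044358,  0.017455  ,  0.00625291]), 'width': 85.41511463085459}
top [[361.08, 0.0, 319.97], [0.0, 361.08, 196.0], [0.0, 0.0, 1.0]] [[0.0, -0.99, 0.15, 493.26], [-1.0, -0.01, -0.03, -0.09], [0.03, -0.15, -0.99, 971.7], [0.0, 0.0, 0.0, 1.0]]
scene [[389.44, 0.0, 322.41], [0.0, 389.44, 195.0], [0.0, 0.0, 1.0]] [[0.45, 0.78, -0.43, 1013.69], [0.89, -0.39, 0.22, -224.84], [0.01, -0.49, -0.87, 816.76], [0.0, 0.0, 0.0, 1.0]]
wrist [[309.71, 0.0, 315.96], [0.0, 309.71, 202.45], [0.0, 0.0, 1.0]] [[-0.0, -0.31, 0.95, -168.63], [0.0, -0.95, -0.31, 80.33], [1.0, 0.0, 0.0, -0.51], [0.0, 0.0, 0.0, 1.0]]
slide_a_centre [397.6 241.7] 0.75 [ 522. -227.   42.]
slide_a_notch [403.  238.7] 0.9 [ 529. -241.   42.]
slide_a_notch [356.  247.9] 0.57 [ 505. -119.   42.]
slide_a_frost [400.6 242.4] 0.59 [ 520. -234.   42.]
stand_mid [392.9 243.7] 0.6 [ 517. -215.   40.]
pad [214.9 230.3] 0.62 [549. 246.  24.]
stain_bottle [356.9 249.2] 0.5 [ 502. -122.   40.]
dropper_bottle [328.1 163.7] 0.67 [726. -48.  40.]
```

View pics/top0.png

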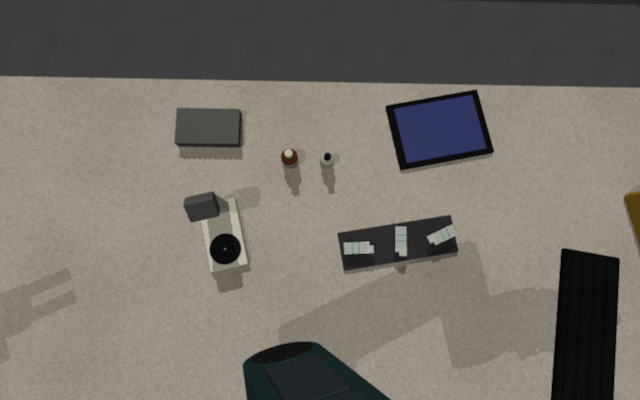

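View pics/scene0.png

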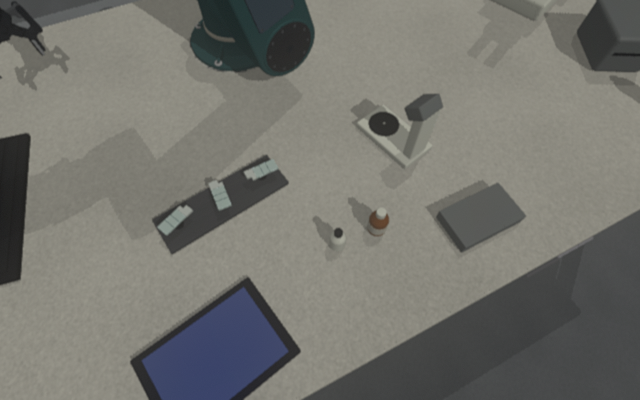

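The top view shows slides near (358,248), (401,240) and (442,235), the pad at (225,248) and the reader's head at (202,207). The scene view shows the same slides near (262,169), (220,194) and (175,220). I'll enlarge the slides.

Run:
```python
from h import *
t=cv2.imread("pics/top0.png");s=cv2.imread("pics/scene0.png")
a=cv2.resize(t[210:275,333:463],None,fx=6,fy=6,interpolation=cv2.INTER_CUBIC)[:300+60]
b=cv2.resize(s[150:255,145:295],None,fx=5,fy=5,interpolation=cv2.INTER_CUBIC)
cv2.imwrite("pics/a.png",a);cv2.imwrite("pics/b.png",b)
for uv in((225,248),):print(onz("top",uv,24))
print(onz("scene",(384,123),24))
for uv in((358,248),(401,240),(442,235)):print(onz("top",uv,45))
```

```text
[503.68415376 217.48308925  24.        ]
[503.82622223 218.72702147  24.        ]
[ 505.09818993 -123.97893174   45.        ]
[ 525.96707425 -234.97255094   45.        ]
[ 539.37439077 -341.91061086   45.        ]
```

View pics/a.png

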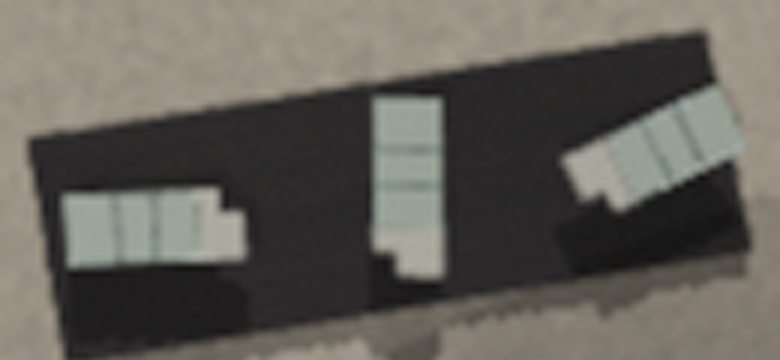

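View pics/b.png

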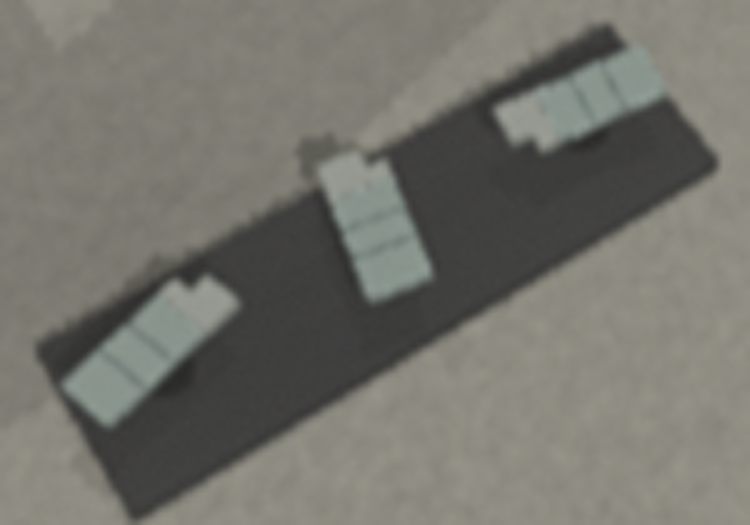

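In the top view the middle slide (frosted end down-image, notch image-left) has its notch on the right, so it is the label-up one. The left and right slides have their notch on the left. The scene view agrees. Next come precise poses for the middle slide and the reader axis.

Run:
```python
from h import *
s=read_state();Rm=R.from_quat(s["tool_rot"]).as_matrix();print("jaw z",Rm[:,2].round(3),"x",Rm[:,0].round(3),"y",Rm[:,1].round(3))
def slide(n,box):
    im=cv2.imread(f"pics/{n}0.png");r0,r1,c0,c1=box
    g=cv2.resize(im[r0:r1,c0:c1],None,fx=8,fy=8,interpolation=cv2.INTER_CUBIC)
    g=g[:,:,1]; _,m=cv2.threshold(g,110,255,0)
    cs,_=cv2.findContours(m,0,2);c=max(cs,key=cv2.contourArea)
    uv=(c[:,0,:]+.5)/8-.5+[c0,r0]
    P=np.array([onz(n,u,45)[:2] for u in uv]).astype(np.float32)
    return cv2.minAreaRect(P)
print("top",slide("top",(222,262,390,412)));print("scene",slide("scene",(176,214,205,236)))
t=cv2.imread("pics/top0.png");c=cv2.imread("pics/scene0.png")
A=cv2.resize(t[180:290,175:265],None,fx=5,fy=5,interpolation=cv2.INTER_CUBIC)
B=cv2.resize(c[85:175,345:450],None,fx=5,fy=5,interpolation=cv2.INTER_CUBIC)[:450]
h=max(A.shape[0],B.shape[0]);W=np.zeros((h,1000,3),np.uint8);W[:A.shape[0],:450]=A;W[:B.shape[0],460:460+B.shape[1]]=B
W=W[:,:985];cv2.imwrite("pics/r.png",cv2.resize(W,None,fx=.8,fy=.8))
```

```text
jaw z [ 0.346 -0.938 -0.   ] x [ 0.  0. -1.] y [0.938 0.346 0.   ]
top ((524.2013549804688, -233.45477294921875), (30.11945152282715, 76.28087615966797), 88.97511291503906)
scene ((515.4615478515625, -226.67123413085938), (46.81732177734375, 100.43901062011719), 89.5616683959961)
```

View pics/r.png

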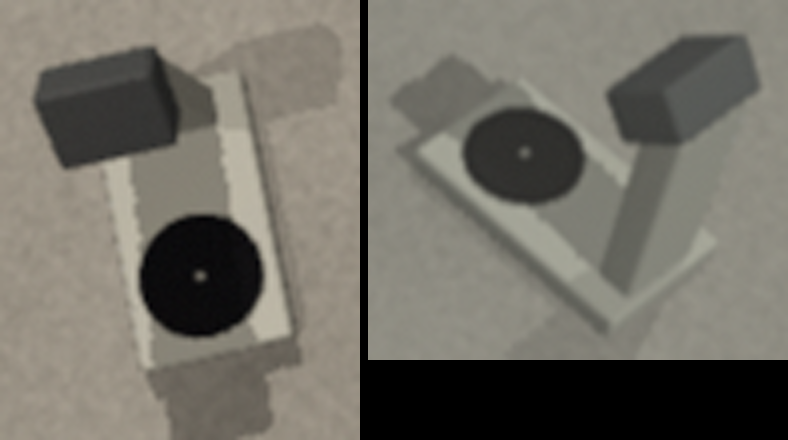

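```bash
python3 -m handwheel '{"dp":[[0.85,0.65,-0.1],[0.85,0.65,-0.1],[0.85,0.65,-0.1],[0.85,0.65,-0.1],[0.85,0.65,-0.1],[0.85,0.65,-0.1],[0.85,0.65,-0.1],[0.85,0.65,-0.1],[0,0,0],[0,0,0]],"delta_rot":[[0,0,-0.7],[0,0,-0.7],[0,0,-0.7],[0,0,0],[0,0,0],[0,0,0],[0,0,0],[0,0,0],[0,0,0],[0,0,0]],"gripper":[55,55,55,55,55,55,55,55,55,55]}' 40
python3 - <<'E'
from h import *
s=read_state();print(s["joint_positions"].round(3),s["eef_pos"].round(1),s["width"])
J=R.from_quat(s["tool_rot"]).as_matrix();print("jaw",np.degrees(np.arctan2(J[1,2],J[0,2])),J[:,0].round(3))
for z in (8,14,20):
    for a,b in (((240,72),(292,335)),((107,175),(145,368))):
        p,q=[onz("top",(175+u/4,180+v/4),z) for u,v in(a,b)];d=(p-q);print(z,np.degrees(np.arctan2(d[1],d[0])))
    for a,b in (((415,152),(605,333)),):
        q,p=[onz("scene",(345+(u-368)/4,85+v/4),z) for u,v in(a,b)];d=(p-q);print("sc",z,np.degrees(np.arctan2(d[1],d[0])))
print(onz("top",(225,249),24),onz("scene",(384.2,123.2),24))
im=optics.grab_frame("wrist");s=read_state();cv2.imwrite("pics/w1.png",im)
print([(b["uv"],b["p"],onz("wrist",b["uv"],42.5,s).round(1)) for q in("slide_b_centre","slide_b_notch","slide_b_frost") for b in boxes_of(q,"wrist")[:3]])
E
```

```text
time: 1.75
eef_pos: [531.1, -223.8, 163.7]
tool_rot: [-0.506, -0.492, 0.507, -0.494]
wrist_force: [0.3, 0.0, 0.5]
width: 55.1
[-5.390e-01  3.640e-01 -1.100e-02  1.194e+00 -1.000e-03  2.629e+00] [ 531.1 -223.8  163.7] 55.14347014202487
jaw -91.55069293293585 [ 0.001 -0.002 -1.   ]
8 13.245838570423247
8 14.045703964905808
sc 8 11.3482613614439
14 13.245838570423233
14 14.045703964905815
sc 14 11.348261361443898
20 13.245838570423242
20 14.045703964905835
sc 20 11.348261361443887
[501.13232348 217.36852042  24.        ] [504.6265576  218.84889386  24.        ]
[([221.2, 213.4], 0.95, array([ 506.4, -125.6,   42.5])), ([220.6, 212.2], 0.72, array([ 507.7, -125.1,   42.5])), ([220.2, 213.8], 0.94, array([ 506. , -124.4,   42.5]))]
```

View pics/w1.png

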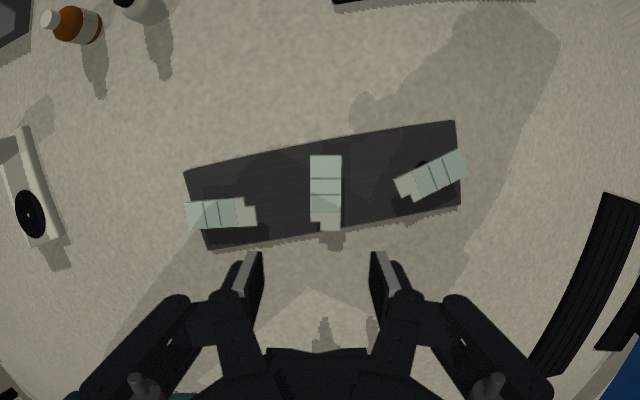

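The wrist view has the middle slide between columns 310–341 and rows 155–231. Its frosted end is at the bottom (-x) with the notch bottom-left, which confirms label up. I'll measure it from here.

Run:
```python
from h import *
s=read_state();im=cv2.imread("pics/w1.png")
r0,r1,c0,c1=145,240,300,352
g=cv2.resize(im[r0:r1,c0:c1,1],None,fx=6,fy=6,interpolation=cv2.INTER_CUBIC)
_,m=cv2.threshold(g,105,255,0);cs,_=cv2.findContours(m,0,2);c=max(cs,key=cv2.contourArea)
uv=(c[:,0,:]+.5)/6-.5+[c0,r0]
P=np.array([onz("wrist",u,45,s)[:2] for u in uv]).astype(np.float32)
print(cv2.minAreaRect(P)); print("pad",onz("wrist",(29,214),24,s))
```

```text
((524.061767578125, -233.26632690429688), (30.490530014038086, 77.5021743774414), 88.96764373779297)
pad [503.19842134 215.71058265  24.        ]
```

```bash
python3 -m handwheel '{"dp":[[0,-0.19,-0.6],[0,0,-0.6],[0,0,-0.5],[0,0,0],[0,0,0]],"delta_rot":[[0,0,0.05],[0,0,0],[0,0,0],[0,0,0],[0,0,0]],"gripper":[55,55,55,55,55]}'
python3 - <<'E'
from h import *
s=read_state();J=R.from_quat(s["tool_rot"]).as_matrix();print(s["eef_pos"].round(1),"jaw",np.degrees(np.arctan2(J[1,2],J[0,2])),J[:,0].round(4))
E
```

```text
time: 2.58
eef_pos: [528.9, -238.1, 79.5]
tool_rot: [-0.506, -0.491, 0.506, -0.496]
wrist_force: [-0.3, -1.0, 0.8]
width: 55.2
[ 528.9 -238.1   79.5] jaw -91.47982781619254 [ 0.0043 -0.0045 -1.    ]
```

```bash
python3 -m handwheel '{"dp":[[0.04,0.09,-0.1],[0,0,-0.3],[0,0,0]],"delta_rot":[[0.03,0.03,0.05],[0,0,0],[0,0,0]],"gripper":[55,55,55]}'
python3 - <<'E'
from h import *
s=read_state();J=R.from_quat(s["tool_rot"]).as_matrix();print(s["eef_pos"].round(1),"jaw",np.degrees(np.arctan2(J[1,2],J[0,2])),J[:,0].round(4))
E
```

```text
time: 2.95
eef_pos: [531.8, -233.9, 60.0]
tool_rot: [0.504, 0.496, -0.504, 0.496]
wrist_force: [0.3, 0.0, 0.9]
width: 54.8
[ 531.8 -233.9   60. ] jaw -90.9491220752515 [ 1.e-03 -3.e-04 -1.e+00]
```

```bash
python3 -m handwheel '{"dp":[[0,0,-0.3],[0,0,-0.3],[0,0,-0.19],[0,0,0]],"delta_rot":[[0,0,0],[0,0,0],[0,0,0],[0,0,0]],"gripper":[55,55,55,55]}'
python3 - <<'E'
from h import *
s=read_state();J=R.from_quat(s["tool_rot"]).as_matrix();print(s["eef_pos"].round(1),"jaw",np.degrees(np.arctan2(J[1,2],J[0,2])),J[:,0].round(4))
E
```

```text
time: 3.45
eef_pos: [531.5, -233.6, 17.4]
tool_rot: [0.504, 0.496, -0.504, 0.496]
wrist_force: [-0.3, -0.4, -0.3]
width: 55.3
[ 531.5 -233.6   17.4] jaw -90.94338053370265 [ 5.e-04  0.e+00 -1.e+00]
```

```bash
python3 -m handwheel '{"dp":[[0,0,0.05],[0,0,0],[0,0,0],[0,0,0],[0,0,0],[0,0,0],[0,0,0],[0,0,0]],"delta_rot":[[0,0,0],[0,0,0],[0,0,0],[0,0,0],[0,0,0],[0,0,0],[0,0,0],[0,0,0]],"gripper":[45,38,32,28,24,22,22,22]}' 50
python3 - <<'E'
from h import *
im=optics.grab_frame("wrist");cv2.imwrite("pics/w2.png",cv2.resize(im[130:380,180:460],None,fx=2.4,fy=2.4));print(read_state()["wrist_force"])
E
```

```text
time: 4.45
eef_pos: [532.2, -234.0, 21.3]
tool_rot: [0.504, 0.495, -0.504, 0.497]
wrist_force: [-1.0, -0.6, -0.4]
width: 22.1
[ 0.50953706 -0.52365827 -0.22167803]
```

View pics/w2.png

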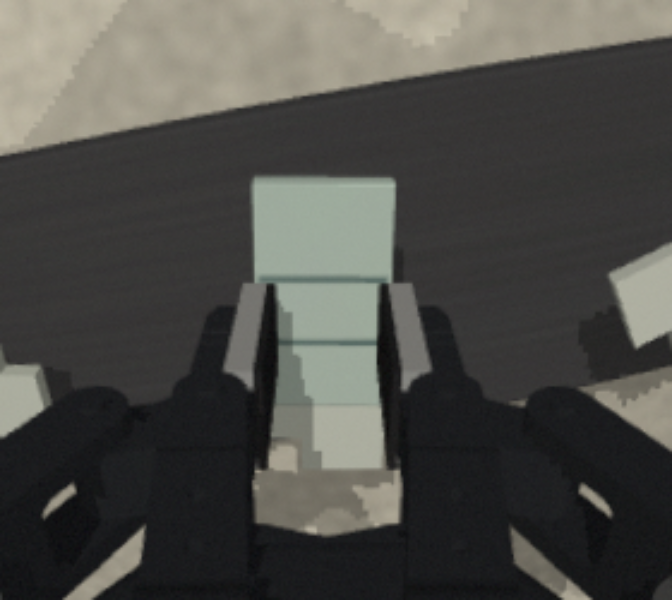

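The picture shows the finger tips at crop (275,285) and (380,285), inside the slide's edges (252–395). The width reads 22 instead of 30. I'll check the geometry before lifting.

Run:
```python
from h import *
s=read_state();c=s["eef_pos"];print(c,s["width"],s["effort"].round(2))
f=lambda p:((proj("wrist",p,s)-[180,130])*2.4).round(0)
for z in(20,27,35,45,55):
  print(z,[f((532+11,-234+d,z)) for d in(11,15,-11,-15)])
for z in(42.5,45): print("slide far",z,f((562,-218,z)),f((562,-248,z)),"near",f((486,-218,z)),f((486,-248,z)))
```

```text
[ 532.25310183 -234.0115925    21.33004852] 21.881812599767727 [ 0.000e+00 -7.663e+01  3.263e+01 -3.000e-02  0.000e+00 -0.000e+00]
20 [array([282., 226.]), array([266., 226.]), array([371., 224.]), array([387., 224.])]
27 [array([281., 237.]), array([264., 237.]), array([373., 235.]), array([390., 235.])]
35 [array([279., 250.]), array([261., 250.]), array([375., 249.]), array([393., 249.])]
45 [array([276., 269.]), array([258., 269.]), array([378., 268.]), array([396., 267.])]
55 [array([273., 290.]), array([254., 290.]), array([381., 289.]), array([401., 288.])]
slide far 42.5 [250. 183.] [392. 180.] near [268. 464.] [385. 462.]
slide far 45 [248. 186.] [393. 184.] near [267. 470.] [386. 469.]
```

Run:
```python
from h import *
s=dict(read_state());s["eef_pos"]=np.array([531.1,-223.8,163.7]);s["tool_rot"]=np.array([-0.506,-0.492,0.507,-0.494])
for b in(0,5,10,15,20,25,30): print(b,[proj("wrist",(531.1+11,-223.8+d,163.7+b),s).round(0) for d in(27.5,-27.5)])
im=cv2.imread("pics/w1.png");a=cv2.resize(im[235:315,220:420],None,fx=3.5,fy=3.5,interpolation=cv2.INTER_CUBIC)
b=optics.grab_frame("scene");b=cv2.resize(b[160:230,150:290],None,fx=5,fy=5,interpolation=cv2.INTER_CUBIC)[:300]
W=np.zeros((590,700,3),np.uint8);W[:280]=a;W[285:585]=b;cv2.imwrite("pics/c3.png",W)
```

```text
0 [array([270., 225.]), array([362., 223.])]
5 [array([268., 229.]), array([364., 226.])]
10 [array([267., 232.]), array([365., 230.])]
15 [array([266., 236.]), array([366., 233.])]
20 [array([265., 239.]), array([368., 237.])]
25 [array([263., 244.]), array([369., 241.])]
30 [array([262., 248.]), array([371., 245.])]
```

View pics/c3.png

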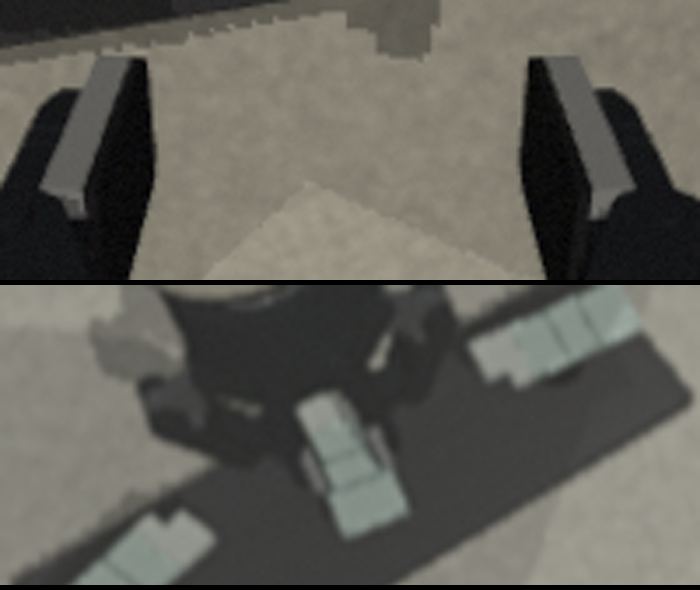

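Run:
```python
from h import *
f=lambda p:(np.array((0,285))+(proj("scene",p)-[150,160])*5).round(0)
for z in(23,30,38,45,53,60):
  print(z,[f((543,-234+d,z)) for d in(-11,-15,11,15)])
print("slide",[f((x,y,45)) for x in(486,562) for y in(-218,-248)])
```

```text
23 [array([346., 515.]), array([338., 518.]), array([392., 496.]), array([400., 493.])]
30 [array([343., 508.]), array([335., 511.]), array([389., 489.]), array([397., 485.])]
38 [array([339., 500.]), array([330., 503.]), array([385., 480.]), array([393., 477.])]
45 [array([335., 492.]), array([327., 496.]), array([382., 473.]), array([390., 470.])]
53 [array([331., 484.]), array([323., 487.]), array([378., 464.]), array([387., 461.])]
60 [array([328., 476.]), array([319., 480.]), array([375., 457.]), array([383., 453.])]
slide [array([350., 372.]), array([288., 397.]), array([407., 502.]), array([343., 529.])]
```

The images suggest the tips are about 30 mm behind the nominal TCP, above the slide, so nothing has been gripped. I'll reopen, go a little lower (safe either way), and look at the open tips.

```bash
python3 -m handwheel '{"dp":[[0,0,0],[0,0,0],[0,0,0],[-0.02,0.01,-0.1],[0,0,-0.05],[0,0,0]],"delta_rot":[[0,0,0],[0,0,0],[0,0,0],[0,0,0],[0,0,0],[0,0,0]],"gripper":[55,55,55,55,55,55]}'
python3 - <<'E'
from h import *
s=read_state();im=optics.grab_frame("wrist");b=optics.grab_frame("scene");print(s["eef_pos"],s["wrist_force"],s["width"])
a=cv2.resize(im[170:320,220:420],None,fx=3,fy=3,interpolation=cv2.INTER_CUBIC)
b=cv2.resize(b[175:215,190:240],None,fx=10,fy=10,interpolation=cv2.INTER_CUBIC)
b=cv2.resize(b,None,fx=.38,fy=.38)
W=np.zeros((605,600,3),np.uint8);W[:450]=a;W[453:605,:190]=b;cv2.imwrite("pics/d.png",W)
c,z0=s["eef_pos"],s["eef_pos"][2]
for k in(5,8,12,20,30,35): print(k,[((proj("wrist",(c[0]+11,c[1]+d,z0+k),s)-[220,170])*3).round(0) for d in(27.5,-27.5)])
E
```

```text
time: 5.3
eef_pos: [531.0, -233.4, 13.1]
tool_rot: [0.504, 0.495, -0.504, 0.497]
wrist_force: [0.9, 0.9, -1.4]
width: 54.7
[ 531.02789463 -233.42104214   13.11582927] [ 0.92777237  0.92947691 -1.36079873] 54.68063159703204
5 [array([146., 174.]), array([432., 170.])]
8 [array([144., 180.]), array([434., 176.])]
12 [array([141., 189.]), array([437., 184.])]
20 [array([134., 207.]), array([444., 202.])]
30 [array([125., 232.]), array([453., 227.])]
35 [array([120., 245.]), array([458., 240.])]
```

View pics/d.png

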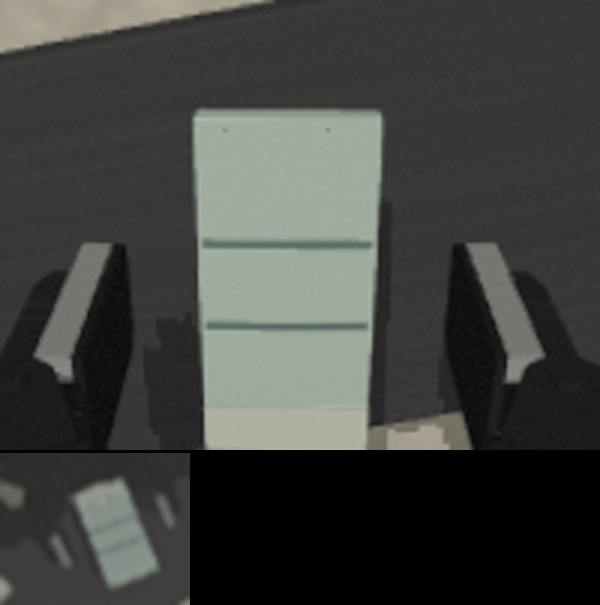

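The open tips at (120,243) and (455,243) match a point about 33 mm behind the TCP, at z≈46. That agrees with the fingers having closed above the slide. The tips must go about 17 mm lower, so I'll descend in small steps and watch the force.

```bash
python3 -m handwheel '{"dp":[[0,0,-0.1],[0,0,-0.1],[0,0,0]],"delta_rot":[[0,0,0],[0,0,0],[0,0,0]],"gripper":[55,55,55]}' && python3 -m handwheel '{"dp":[[0,0,-0.06],[0,0,-0.06],[0,0,0]],"delta_rot":[[0,0,0],[0,0,0],[0,0,0]],"gripper":[55,55,55]}'
```

```text
time: 5.78
eef_pos: [531.1, -233.5, 2.6]
tool_rot: [0.504, 0.495, -0.504, 0.497]
wrist_force: [-0.1, -0.0, 0.7]
width: 54.6
time: 6.15
eef_pos: [531.2, -233.5, -3.8]
tool_rot: [0.504, 0.495, -0.504, 0.497]
wrist_force: [0.2, -0.1, -0.2]
width: 54.8
```

```bash
python3 -m handwheel '{"dp":[[0,0,0],[0,0,0],[0,0,0],[0,0,0],[0,0,0],[0,0,0],[0,0,0],[0,0,0]],"delta_rot":[[0,0,0],[0,0,0],[0,0,0],[0,0,0],[0,0,0],[0,0,0],[0,0,0],[0,0,0]],"gripper":[45,38,34,31,28,26,26,26]}' 40
```

```text
time: 7.15
eef_pos: [531.3, -233.6, -3.4]
tool_rot: [0.504, 0.495, -0.504, 0.497]
wrist_force: [0.2, 0.1, 1.6]
width: 29.1
```

```bash
python3 -m handwheel '{"dp":[[0,0,0],[0,0,0.15],[0,0,0.3],[0,0,0.5],[0,0,0.6],[0,0,0.6],[0,0,0.4],[0,0,0]],"delta_rot":[[0,0,0],[0,0,0],[0,0,0],[0,0,0],[0,0,0],[0,0,0],[0,0,0],[0,0,0]],"gripper":[24,24,24,24,24,24,24,24]}' 60
python3 - <<'E'
from h import *
s=read_state();im=optics.grab_frame("wrist");b=optics.grab_frame("scene");print(s["eef_pos"],s["width"],s["joint_positions"].round(2))
W=np.zeros((600,800,3),np.uint8);W[:400,:448]=cv2.resize(im[130:380,180:460],None,fx=1.6,fy=1.6);W[:400,450:]=cv2.resize(b[130:250,150:255],(350,400));W=W[:400];cv2.imwrite("pics/e.png",W)
E
```

```text
time: 8.15
eef_pos: [531.3, -233.6, 133.6]
tool_rot: [0.505, 0.494, -0.503, 0.498]
wrist_force: [0.0, 0.8, -0.9]
width: 28.5
[ 531.3357094  -233.5708679   133.57567791] 28.53381082023012 [-0.55  0.38 -0.07  1.12  0.    2.6 ]
```

View pics/e.png

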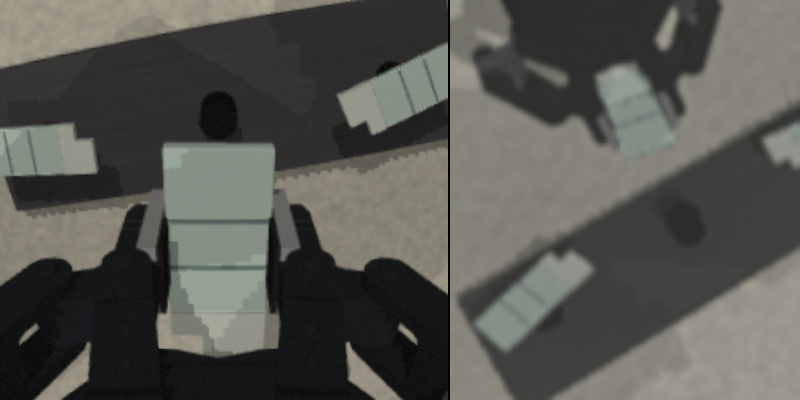

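The slide hangs level between the fingers, and the post at (218,115) is bare. The other two slides have not moved. Now carry and turn by about +194°.

```bash
python3 -m handwheel '{"dp":[[-0.05,0.15,0.05],[-0.1,0.3,0.05],[-0.1,0.35,0.05],[-0.1,0.35,0.05],[-0.1,0.35,0],[-0.1,0.35,0],[-0.1,0.35,0],[-0.1,0.35,0],[-0.1,0.35,0],[-0.1,0.35,0],[-0.1,0.35,0],[-0.1,0.35,0],[-0.1,0.35,0],[-0.1,0.35,0],[-0.1,0.35,0],[-0.05,0.35,0],[0,0.35,0],[0,0.35,0],[0,0.3,0],[0,0.15,0]],"delta_rot":[[0,0,0.4],[0,0,0.8],[0,0,1],[0,0,1],[0,0,1],[0,0,1],[0,0,1],[0,0,1],[0,0,1],[0,0,1],[0,0,1],[0,0,1],[0,0,1],[0,0,1],[0,0,1],[0,0,1],[0,0,1],[0,0,1],[0,0,0.8],[0,0,0.4]],"gripper":[24,24,24,24,24,24,24,24,24,24,24,24,24,24,24,24,24,24,24,24]}'
cat > st.py <<'E'
from h import *
s=read_state();J=R.from_quat(s["tool_rot"]).as_matrix();v=J[:,0]
print(s["eef_pos"].round(1),"jaw",np.degrees(np.arctan2(J[1,2],J[0,2])).round(2),"w",s["width"].round(1),"t",s["time"],"q",s["joint_positions"].round(2))
print("level fix units",(np.degrees([-v[1],v[0]])/10).round(3), "jawz",J[2,2].round(4))
E
python3 st.py
```

```text
time: 10.75
eef_pos: [439.9, 104.8, 121.9]
tool_rot: [0.541, -0.466, -0.536, -0.45]
wrist_force: [0.2, 0.4, -0.4]
width: 28.5Traceback (most recent call last):
  File "st.py", line 3, in <module>
    print(s["eef_pos"].round(1),"jaw",np.degrees(np.arctan2(J[1,2],J[0,2])).round(2),"w",s["width"].round(1),"t",s["time"],"q",s["joint_positions"].round(2))
                                                                                         ^^^^^^^^^^^^^^^^
AttributeError: 'float' object has no attribute 'round'
```

```bash
sed -i 's/s\["width"\].round(1)/round(s["width"],1)/' st.py; python3 st.py
python3 - <<'E'
from h import *
s=dict(read_state());s["eef_pos"]=np.array([531.3,-233.6,133.6]);s["tool_rot"]=np.array([0.505,0.494,-0.503,0.498])
for b in(40,44,48,52): 
  for x in (29,31,33):
    p=[proj("wrist",(531.3+x,-233.6+d,133.6+b),s) for d in(15,-15)];print(b,x,p[0].round(1),p[1].round(1),(p[1]-p[0])[0].round(1))
E
```

```text
[439.9 104.8 121.9] jaw 99.18 w 28.5 t 10.75 q [ 0.07  0.19 -0.38  1.01 -0.02 -0.09]
level fix units [ 0.125 -0.053] jawz -0.0201
40 29 [280.7 222.2] [347.4 221.2] 66.7
40 31 [280.5 218. ] [347.5 217. ] 67.0
40 33 [280.2 213.8] [347.6 212.8] 67.4
44 29 [279.8 225.5] [348.3 224.5] 68.5
44 31 [279.5 221.3] [348.4 220.3] 68.9
44 33 [279.3 217. ] [348.5 216. ] 69.3
48 29 [278.8 229.1] [349.2 228.1] 70.5
48 31 [278.5 224.7] [349.4 223.7] 70.9
48 33 [278.2 220.3] [349.5 219.3] 71.2
52 29 [277.7 232.8] [350.2 231.8] 72.5
52 31 [277.4 228.4] [350.4 227.3] 72.9
52 33 [277.1 223.9] [350.5 222.8] 73.3
```

```bash
python3 -m handwheel '{"dp":[[0.1,0.3,0.1],[0.1,0.4,0.05],[0.15,0.5,0],[0.1,0.5,0],[0.1,0.3,0],[0,0.1,0],[0,0,0]],"delta_rot":[[0.1,-0.05,0.3],[0.03,0,0.08],[0,0,0],[0,0,0],[0,0,0],[0,0,0],[0,0,0]],"gripper":[24,24,24,24,24,24,24]}'
python3 st.py
python3 - <<'E'
from h import *
s=read_state();im=optics.grab_frame("wrist");cv2.imwrite("pics/f.png",im)
for n in("wrist","top"):
  if n=="top":cv2.imwrite("pics/f_top.png",optics.grab_frame("top"))
  for q in("pad","slide_a_frost","slide_a_centre"):
    print(n,q,[(np.round(b["uv"],1).tolist(),round(b["p"],2),onz(n,b["uv"],24 if q=="pad" else s["eef_pos"][2]+47,s).round(1).tolist()) for b in boxes_of(q,n)[:2]])
E
```

```text
time: 11.62
eef_pos: [467.4, 214.8, 127.9]
tool_rot: [-0.552, 0.439, 0.556, 0.44]
wrist_force: [-0.3, -0.6, -0.4]
width: 28.7
[467.4 214.8 127.9] jaw 103.19 w 28.7 t 11.625 q [ 0.27  0.28 -0.24  1.05  0.    0.04]
level fix units [-0.026 -0.014] jawz 0.0049
wrist pad [([304.7, 200.0], 0.8, [476.1, 207.2, 24.0])]
wrist slide_a_frost [([312.9, 275.8], 0.74, [462.6, 212.5, 174.9])]
wrist slide_a_centre []
top pad [([217.6, 223.5], 0.68, [566.8, 239.5, 24.0]), ([397.3, 242.4], 0.54, [520.4, -230.3, 24.0])]
top slide_a_frost [([441.6, 235.9], 0.55, [530.9, -293.0, 174.9]), ([212.2, 251.2], 0.52, [495.0, 210.0, 174.9])]
top slide_a_centre []
```

View pics/f.png

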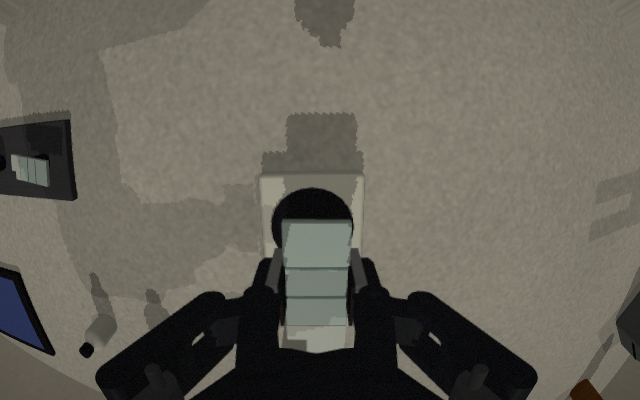

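The wrist view shows the slide over the pad (top of its arc at (313,188), sides at columns 272 and 354). The foot's near edge runs (260,176) to (364,175), parallel to the slide's end. I'll fit the pad circle and foot angle from this.

Run:
```python
from h import *
from scipy.optimize import least_squares
s=read_state();im=cv2.imread("pics/f.png");g=cv2.cvtColor(im,6).astype(int)
# pad arc: outward radial scan from approx centre, 40 dark->light
pts=[]
c=np.array([313.,228.])
for a in np.radians(np.arange(190,351,5)):
    d=np.array([np.cos(a),np.sin(a)])
    v=[g[int(round(c[1]+r*d[1])),int(round(c[0]+r*d[0]))] for r in range(25,60)]
    k=int(np.argmax(np.diff(v))); 
    if np.diff(v)[k]>25: pts.append(onz("wrist",c+(25.5+k)*d,24,s)[:2])
P=np.array(pts);f=least_squares(lambda q:np.hypot(*(P-q[:2]).T)-40,[500,217],loss="soft_l1");print("pad",f.x.round(1),len(P),np.abs(f.fun).max().round(1))
# foot edges: subpixel via gradient
def line(pts,z):
    W=np.array([onz("wrist",p,z,s)[:2] for p in pts],np.float32);l=cv2.fitLine(W,cv2.DIST_HUBER,0,.01,.01).ravel();return np.degrees(np.arctan2(l[1],l[0])).round(2)
near=[(u,165+np.argmax(np.abs(np.diff(g[165:184,u])))+.5) for u in range(290,335,2)]
L=[(250+np.argmax(np.diff(g[v,250:268]))+.5,v) for v in range(182,240,3)]
Rr=[(356+np.argmax(-np.diff(g[v,356:372]))+.5,v) for v in range(182,240,3)]
for z in(12,): print("near",line(near,z),"left",line(L,z),"right",line(Rr,z))
J=R.from_quat(s["tool_rot"]).as_matrix();print("jaw",np.degrees(np.arctan2(J[1,2],J[0,2])),s["eef_pos"])
# slide clear end corners
e=s["eef_pos"]
for uv in((283,219.5),(352,220)): print(onz("wrist",uv,e[2]+47,s).round(1))
```

```text
pad [502.2 219.5] 33 1.2
near -76.91 left 12.9 right 12.55
jaw 103.15620396905615 [467.62598329 214.62245109 128.10553983]
[438.6 193.8 175.1]
[432.2 222.3 175.1]
```

```bash
python3 -m handwheel '{"dp":[[0.04,-0.08,0],[0,0,-0.3],[0,0,-0.45],[0,0,-0.4],[0,0,-0.25],[0,0,-0.1],[0,0,0],[0,0,0]],"delta_rot":[[-0.02,-0.02,0],[0,0,0],[0,0,0],[0,0,0],[0,0,0],[0,0,0],[0,0,0],[0,0,0]],"gripper":[24,24,24,24,24,24,24,24]}'
python3 st.py
```

```text
time: 13.02
eef_pos: [471.3, 209.3, 52.4]
tool_rot: [0.555, -0.438, -0.553, -0.441]
wrist_force: [0.2, -0.2, -1.6]
width: 28.3
[471.3 209.3  52.4] jaw 103.12 w 28.3 t 13.025 q [ 0.26  0.34 -0.37  0.85 -0.    0.03]
level fix units [-0.004  0.031] jawz -0.0005
```

```bash
python3 -m handwheel '{"dp":[[-0.03,0.02,-0.1],[0,0,-0.12],[0,0,-0.04],[0,0,0],[0,0,0],[0,0,0]],"delta_rot":[[0,0.03,-0.02],[0,0,0],[0,0,0],[0,0,0],[0,0,0],[0,0,0]],"gripper":[24,24,24,24,24,24]}'
python3 st.py
python3 - <<'E'
from h import *
s=read_state();w=optics.grab_frame("wrist");t=optics.grab_frame("top");c=optics.grab_frame("scene");cv2.imwrite("pics/gw.png",w);cv2.imwrite("pics/gs.png",c)
W=np.zeros((590,800,3),np.uint8)
W[:290,:400]=cv2.resize(w[160:380,170:470],(400,290));W[:290,405:785]=cv2.resize(c[80:170,330:450],(380,290),interpolation=2)
W[295:590,:300]=cv2.resize(t[180:280,175:277],(300,295),interpolation=2);W[295:590,310:800]=cv2.resize(c[145:260,145:336],(490,295),interpolation=2)
cv2.imwrite("pics/g.png",W)
E
```

```text
time: 13.78
eef_pos: [470.2, 210.6, 39.3]
tool_rot: [0.553, -0.44, -0.553, -0.441]
wrist_force: [0.2, 0.2, -0.5]
width: 28.1
[470.2 210.6  39.3] jaw 102.91 w 28.1 t 13.775 q [ 0.26  0.36 -0.39  0.82  0.    0.04]
level fix units [-0.006  0.006] jawz 0.0008
```

View pics/g.png

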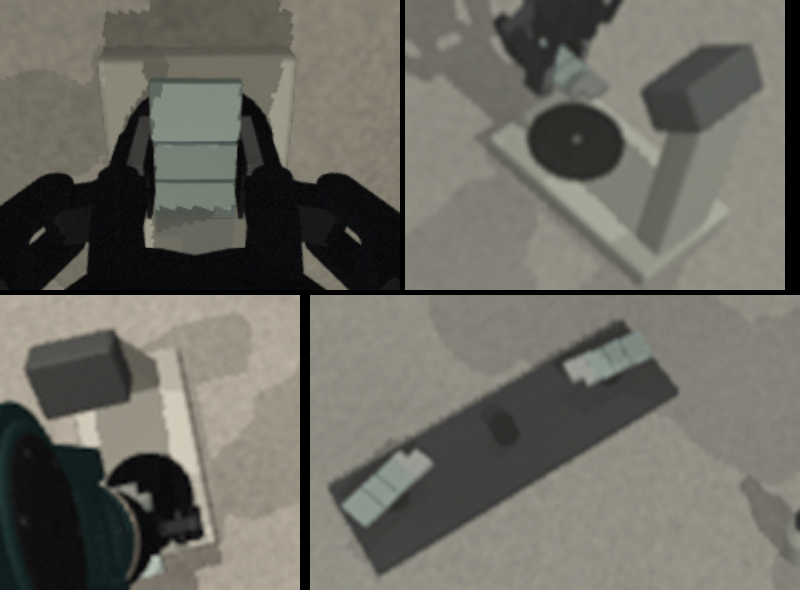

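The last picture shows the slide over the pad, clear of the head. In the scene crop its frosted end lies near (588,82), and the other two slides are unmoved. As a numeric cross-check, I'll project the expected frost position and measure the slide's clear end.

Run:
```python
from h import *
s=read_state();e=s["eef_pos"];u=np.array([np.cos(.2252),np.sin(.2252)]);n=np.array([-u[1],u[0]])
f=lambda p:((proj("scene",p)-[330,80])*[380/120,290/90]+[405,0]).round(0)
print("dot pred",f((503,218.2,24)),"seen 577,139")
d=np.array([503,218.2])
for z in (76.5,86.5,96.5):
  print(z,"frost",f((*d,z)),"tip corners",f((*(d+10*u+15*n),z)),f((*(d+10*u-15*n),z)),"line",f((*(d-10*u+15*n),z)),f((*(d-10*u-15*n),z)))
# clear end seen in wrist
for b in(45,48): 
  a=np.array([onz("wrist",(170+U*.75,160+V*220/290),e[2]+b,s) for U,V in((150,80),(242,82))]);m=a.mean(0)[:2];print(b,"clear end",m.round(1),"len",np.linalg.norm(a[0]-a[1]).round(1),"frost-dot",(m+66*u-d).round(1))
# scene: bright pixels in the slide region
im=cv2.imread("pics/gs.png")[92:114,372:400].astype(int)
print(im.mean(2).astype(int)[::2])
for q in("slide_a_frost","slide_a_notch"):
  optics.grab_frame("scene");print(q,[(np.round(b["uv"],1).tolist(),round(b["p"],2)) for b in boxes_of(q,"scene")[:4]],proj("scene",(*d,86.5)))
```

```text
dot pred [575. 138.] seen 577,139
76.5 frost [585.  94.] tip corners [607.  92.] [580. 111.] line [589.  77.] [562.  96.]
86.5 frost [587.  85.] tip corners [609.  83.] [582. 102.] line [591.  68.] [564.  87.]
96.5 frost [589.  76.] tip corners [612.  74.] [584.  93.] line [593.  59.] [566.  78.]
45 clear end [439.3 204.4] len 29.8 frost-dot [0.6 1. ]
48 clear end [438.1 204.2] len 29.1 frost-dot [-0.5  0.7]
[[ 73 101  79  48  42  41  43  44  43  40  42  40  42  53  66  71  82 119
  137 142 142 140 139 138 138 139 137 137]
 [ 57  76  68  49  40  44  65  95  85  56  41  37  39  50  74  95 119 138
  141 139 140 140 139 138 137 137 138 139]
 [ 45  43  41  42  42  59  99 129 129 117  95  63  41  55  82  99 130 138
  136 138 140 142 142 141 139 139 140 141]
 [ 45  43  42  43  48  82 123 130 126 120 115 113 102  94 100 124 139 139
  139 137 138 138 140 139 137 138 140 139]
 [ 43  43  45  52  70  90 115 115 121 126 128 130 130 125 121 127 134 139
  140 140 139 138 139 139 137 139 140 139]
 [ 44  50  68  83  92 107 125 130 129 129 125 117 110 104 109 111 117 124
  132 139 138 138 138 138 137 138 141 141]
 [ 46  57  77  88  94 119 129 130 126 114 100  97  98 108 116 116 117 117
  117 123 128 135 138 139 138 136 138 140]
 [ 47  61  78  83  87 104 108 109 101  95  99 105 115 117 118 118 116 117
  117 117 115 117 127 138 140 138 137 138]
 [ 52  65  72  77  95 115 118 111 102  96 102 112 110 105 106 110 115 115
  114 110 112 122 135 141 140 139 140 139]
 [ 95  97 106 114 123 125 124 123 119 110 101 102 109 115 119 115 111 120
  131 132 137 141 142 143 141 141 141 141]
 [121 123 123 119 107  96  82  70  63  61  59  59  60  65  73  90 108 128
  148 157 154 147 142 141 142 142 141 140]]
slide_a_frost [([382.6, 103.9], 0.7)] [387.34960512 106.39297506]
slide_a_notch [([381.7, 107.3], 0.72), ([408.0, 124.7], 0.51)] [387.34960512 106.39297506]
```

```bash
python3 -m handwheel '{"dp":[[0,0,0],[0,0,0],[0,0,0],[0,0,0]],"delta_rot":[[0,0,0],[0,0,0],[0,0,0],[0,0,0]],"gripper":[24,24,24,24]}'; python3 st.py; python3 -c "
from h import *
print(read_state()['joint_velocities'].round(3));workorder.hand_in()"
```

```text
time: 14.62
eef_pos: [470.1, 210.5, 39.2]
tool_rot: [0.553, -0.44, -0.553, -0.441]
wrist_force: [-0.6, 0.9, 0.1]
width: 28.3
[470.1 210.5  39.2] jaw 102.91 w 28.3 t 14.625 q [ 0.26  0.36 -0.39  0.82  0.    0.04]
level fix units [-0.006  0.005] jawz 0.0008
[ 0.001  0.001  0.    -0.002  0.002  0.   ]
the job is handed in; nothing more can be done
```

I picked up the middle slide, the only one lying label up, by its clear part and carried it to the label reader. I turned it so the frosted end points at the column and handed the job in at 14.6 s while still holding it.

**First grasp missed.** The fingers closed above the slide, because the real finger tips sit about 32 mm behind the stated tool point. I reopened, went lower and gripped it properly. No unusual contact force showed, and the slide had not moved.

**Last checks:**
- **Position:** the middle of the frosted end is about 1 mm from the pad's dot sideways in the wrist camera. The networks' frost point in the scene camera was about 5 pixels off the predicted spot, but the slide's corners there agreed with it.
- **Height:** about 60 mm above the pad, uncertain by about 4 mm. The scene view suggests it may sit slightly lower.
- **Attitude:** the tool is level within about 0.1°, and the slide points within about 0.5° of the column direction.
- **Grip:** the arm is still. The finger opening reads 28.3 mm on the 30 mm slide, at 60 N.
- **Surroundings:** the other two slides look unmoved, and the slide is clear of the reader's head. I did not re-measure the bottles, but the path stayed well away from them.

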